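# Lock the hand drive of the direct-shear machine

## Robot

A 6-joint arm with a two-finger parallel gripper is mounted at the origin on the work surface. World frame = base frame: x ahead of the robot, y to its left, z up, the work surface at z = 0. Lengths are in m, angles in degrees, forces in N, time in s.
With the tool pointing down it reaches from about 0.3 to 0.75 m from the base axis. Payload 8.5 kg.
Tool frame: the origin (TCP) lies on the centre line of the jaws, within the pads' length; the fingertips stand 11 mm ahead of it and the grasp point (between the pads) lies 8 mm behind it; x points along the fingers, y is the direction in which the jaws open and shut, and the axes are right-handed (so a half turn about x gives the same grasp; the last joint's range is limited). The gripper opens to 85 mm and grips with 20 to 120 N. Pads are 22 mm wide; open, the fingers measure 114 mm over their backs; the gripper's body (76 mm by 85 mm) begins 54 mm behind the grasp point. The pads swing forward as they close: fully open they stand 13 mm farther back than shut.
Start: joints at [-75.705, 21.807, 74.336, -0, 83.858, -12.336], TCP at [0.247, -0.492, 0.242] pointing down, gripper open.
Joint ranges: [-178.18, 178.18], [-50.72, 133.34], [12.68, 142.11], [-81.47, 261.47], [9.98, 163.14], [-165.26, 165.26]. Speed limits (degrees/s): [136.94, 136.94, 180, 180, 180, 180].

## Interface

Orientations are given as a 3x3 rotation matrix whose columns are the frame's x, y, z axes.
In Python, from rig import env gives the robot as it stands.
- The arm moves only by the tool carry_out, never from a script. Its argument "motion" is a list that holds one entry, the list of rows, each a list of 7 numbers: the shift along the tool's x, y, z in cm, then the turn, a rotation vector about the tool's x, y, z in rad, then the finger opening in cm, from 0 to 8.54. A call has 1 to 5 rows; each row is the pose to reach, as a shift and turn from the pose commanded when the call began, along the tool's axes at that moment; what a row does not reach only later rows make up. A row lasts 1/12 s, in which the tool goes at most 41.7 mm and 7.16 degrees, less where a joint would pass 70% of its speed; a pose out of reach is approached as far as the arm can. A call with a gripper value outside its range is refused whole. The fingers move at their own pace and stop on an object; "grip_force" is the grip in N (left out, the last holds). Time passes only in rows, so rows that repeat a pose let the fingers close. It gives the time, the measured TCP pose, the force and the opening at its end, in the units of the state.
- env.observe(): the state, without advancing time (a new reading comes with each control period).
- env.get_image(name): name is "scene" or "top"; returns a dict with "image" (384x512x3 uint8, red, green, blue), "fov_y" (degrees; the focal length in pixels is half the picture's height over the tangent of half this angle, whatever the lens; pixels are square), "cx", "cy" (the principal point, pixels), "k1" (the pictures are not rectified: a ray, as slopes to the right and down, at radius r is drawn at 1 + k1 r^2 times it, then the intrinsics apply), "R" (3x3) and "t" (3): a world point X has camera coordinates R X + t. Camera axes: x right, y down, z forward; pixel columns grow to the right and rows downward; lengths in m; the calibration is good to about 2 mm. A picture is of the moment at which its call begins. There is no depth.
- env.close_job(): hands the job in, once; it reports no verdict.
The state is a dict: "time_s": time; "q": joint angles; "qvel": joint speeds; "joint_efforts": joint torques, N m; "position": TCP position; "tool_rot": TCP orientation; "ft_force": force on the tool from outside, world axes, zero at the start; "wrist_torque": the same for the moment, N m; "grip_width": finger opening in m.
Only numpy, scipy, OpenCV 4.12 (cv2) and the standard library are available. Lean on these libraries where they do the work, as an engineer would, in place of code of your own. Each camera call takes 0.05 s, during which the arm holds its last target. There are 200 camera calls.

## Task

Lock the shear machine's hand drive before the next specimen goes in: with the fingertips, gripping nothing, push the black crank handle round until the slot in the steel disc stands at the top in line with the lock bolt on the gearbox, then push the bolt by its upright stud through the slot until it is fully home. Push no harder than a firm finger would, leave the loose things on the bench and on the machine where they lie, and finish clear of everything.

Things in the scene. Friction and masses are not known exactly. Their poses are not given: they have to be found in the camera images.
- machine: Direct-shear machine fixed to the table, turned -0.1 to 0.45 rad. Origin at table height below the shaft, in the plane of the slotted disc's front face; z up, y along the drive shaft INTO the machine, x level. Base 240 wide, y 22 to 662, 60 mm high; gearbox 172 wide, y 27 to 179, flat top z 156 mm; yoke and gauge up to z 275 mm from y 290 mm on. Shaft centre line: x 0, z 115 mm.
- lock_disc (a joint): Angle (rad) of the upright steel disc on the shaft end, 130 mm across, 10 mm thick. 0 = slot and handle straight up, in line with the bolt; positive = handle leaning to the machine's +x (far) side, centred at x = 36 sin(angle), z = 115 + 36 cos(angle) mm. Starts at 0.5 to 1.05. Turns either way without stops, about 4 N at the handle, and stays where left.
- handle_mid (a point): Point on the centre line of the crank handle, 33 mm in front of the disc. The handle is a black sleeve, 18 mm diameter, that revolves freely on a pin of the disc and sticks out 60 mm from its front face along the machine's -y, 36 mm from the shaft centre line, on the slot's radius. Nothing else but a 16 mm long hub (32 mm diameter) stands in front of the disc.
- slot (a point): Centre of the one slot in the disc's rim (17 mm wide, 19 mm deep, open outward), 56 mm from the shaft centre line, mid-thickness; turns with the disc. Disc and bolt touch for real: within 0.04 rad of 0 the bolt passes freely, up to about 0.09 its round nose pulls the slot into line, beyond that it stops against the disc.
- lock_bolt (a joint): Travel (m) of the lock bolt along the machine's -y: 0 = drawn back, 0.045 = fully home on a hard stop (its collar meets the front guide block, the nose stands 27 mm out beyond the disc's front face). Starts at 0 to 0.004. Takes 3 to 4 N to slide and stays where left.
- bolt_nose (a point): Tip of the bolt's round nose, at machine x 0, z 171 mm, 8 mm behind the disc when drawn back. The bolt is a level 12 mm steel bar parallel to the shaft, in two guide blocks on the gearbox top (34 mm wide, 20 mm long, tops at z 186 mm, centred at machine y 42 and 132 mm).
- stud_ball (a point): Centre of the 20 mm black ball on the bolt's upright stud (14 mm steel rod), 94 mm behind the nose and 49 mm above the bolt's centre line, z 220 mm. At machine y 112 mm when drawn back, 67 mm when home. Push it along the machine's -y.
- spanner: Loose open spanner 130 mm long, 38 mm wide, 8 mm thick, lying on the gearbox top along the bolt, about 58 mm from it on the machine's -x side; origin at the centre of its underside. Leave it.
- tin_a: Loose aluminium moisture tin, 61 mm diameter, 40 mm high; origin at the centre of its underside. Leave it.
- tin_b: Loose aluminium moisture tin, 61 mm diameter, 40 mm high; origin at the centre of its underside. Leave it.
- weight: Loose dark steel slotted weight, 90 mm diameter, 24 mm thick, lying flat; origin at the centre of its underside. Leave it.
- cutter: Loose square steel specimen cutter, an open frame 70 x 70 mm, 30 mm high; origin at the centre of its underside. Leave it.
- wash_bottle: Loose white wash bottle, 60 mm diameter, about 170 mm high with its bent spout; origin at the centre of its underside. Leave it.
- palette_knife: Loose palette knife with wooden handle, 240 mm long, lying on the table; origin at the centre of its underside. Leave it.

How it is judged (in metres and radians):
On the way:
1. the slot of the disc stands at the top, in line with the bolt (value of joint lock_disc between -0.1 and 0.1 rad), for 0.1 s.
At the end, for the whole second after the job is handed in: The lock bolt is home to within 2.5 mm of its 45 mm travel, through the slot of the disc (disc within 0.06 rad of upright); every loose thing lies within 25 mm of where it was (value of joint lock_bolt above 0.0425 m and value of joint lock_disc between -0.06 and 0.06 rad and distance of each of spanner, tin_a, tin_b, weight, cutter, wash_bottle, palette_knife from where it was at the start of the episode below 0.025 m); the robot touches nothing.
It fails at once if a loose thing on the bench or machine is shoved, lifted or carried more than 25 mm (distance of any of spanner, tin_a, tin_b, weight, cutter, wash_bottle, palette_knife from where it was at the start of the episode above 0.025 m).
It fails at once if the crank handle or disc is gripped or pushed harder than a firm finger would (over 35 N) (contact force between the fingers and lock_disc above 35 N).
It fails at once if the bolt is gripped or pushed harder than a firm finger would (over 35 N) (contact force between the fingers and lock_bolt above 35 N).
It also fails if it takes over 42 s, if anything falls off the work surface, if the arm or the gripper's body presses on something with over 40 N, if the wrist force passes 120 N, or if a joint passes its speed limit or range.

## Working session

There is one attempt and no reset: what is moved stays moved. The work goes in short steps, Python scripts to look and compute and a tool call to move; the robot and the scene stay as the last step left them, time stands still between calls to the robot, and variables do not carry over. Pictures are saved under pics/ and viewed, on a budget of 10 in all, crops included, one or two more only if the job needs it, and the job is handed in when it is done.

Besides the shell and the picture viewer there is one more tool, called after "Emit:" by a JSON object that holds its "fn" and its "kwargs", one argument or row to a line. carry_out: Moves the arm, as the interface text tells. Its arguments: {"type":"object","properties":{"motion":{"type":"array","items":{"type":"array","items":{"type":"array","items":{"type":"number"}}}},"grip_force":{"type":"number"}},"required":["motion"]}

```bash
ls; mkdir -p pics
cat > h.py <<'E'
import numpy as np, cv2, json
from rig import env
def shot(n,f):
    d=env.get_image(n); cv2.imwrite(f'pics/{f}.png',d['image'][:,:,::-1])
    np.save(f'pics/{f}.npy',{k:v for k,v in d.items()},allow_pickle=True); return d
def ld(f): return np.load(f'pics/{f}.npy',allow_pickle=True).item()
def KD(d):
    h=d['image'].shape[0]; f=h/2/np.tan(np.radians(d['fov_y'])/2)
    return np.array([[f,0,d['cx']],[0,f,d['cy']],[0,0,1]]),np.array([d['k1'],0,0,0.])
def proj(d,P):
    K,D=KD(d); r=cv2.Rodrigues(np.array(d['R'],float))[0]
    return cv2.projectPoints(np.array(P,float).reshape(-1,1,3),r,np.array(d['t'],float),K,D)[0].reshape(-1,2)
def ray(d,uv):
    K,D=KD(d); u=cv2.undistortPoints(np.array(uv,float).reshape(-1,1,2),K,D).reshape(-1,2)
    R=np.array(d['R']); v=np.c_[u,np.ones(len(u))]@R; return -R.T@np.array(d['t']),v
def atz(d,uv,z):
    c,v=ray(d,uv); return c+v*((z-c[2])/v[:,2])[:,None]
E
python3 - <<'E'
from h import *
a=shot('scene','s0'); b=shot('top','t0')
for d in(a,b): print(d['fov_y'],d['k1'],-np.array(d['R']).T@d['t'],np.array(d['R'])[2])
for n,d in(('s0',a),('t0',b)): cv2.imwrite(f'pics/{n}v.png',cv2.resize(d['image'][:,:,::-1],(800,600),interpolation=cv2.INTER_CUBIC))
s=env.observe(); print(s['tool_rot'],s['position'],s['ft_force'],s['grip_width'],s['time_s'])
E
```

```text
pics
55.26647499237091 -0.09491873429761517 [0.98175111 0.32586006 0.91583646] [-0.44245428 -0.39948127 -0.80290032]
55.02894262523239 -0.07389148251171038 [ 0.46594041 -0.05626004  0.9874178 ] [ 1.52681522e-01  3.87701459e-05 -9.88275443e-01]
[[-3.37159275e-04  4.48203833e-01 -8.93931323e-01]
 [ 1.26775458e-03 -8.93930464e-01 -4.48203880e-01]
 [-9.99999140e-01 -1.28440163e-03 -2.66815516e-04]] [ 0.24644563 -0.4914232   0.2417834 ] [-0.48350597  0.29617625  0.93581088] 0.08539690189923566 0.1
```

View pics/s0v.png

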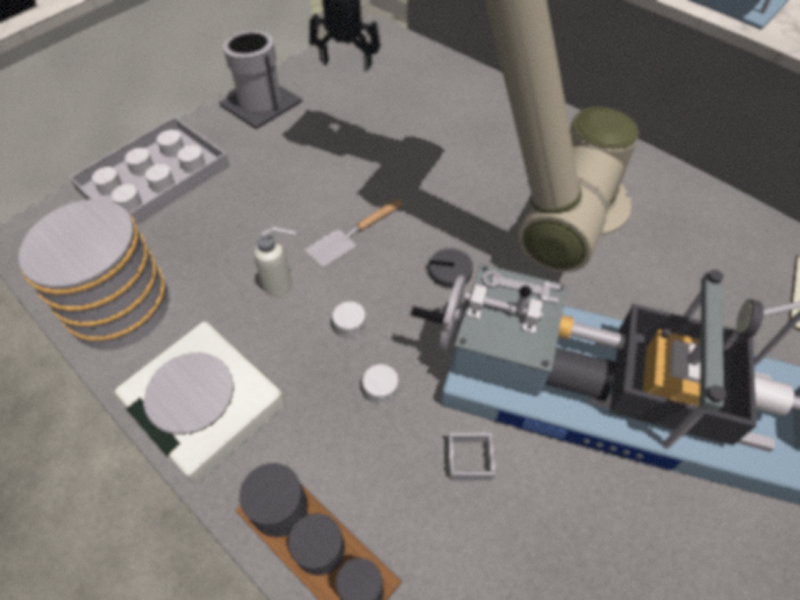

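View pics/t0v.png

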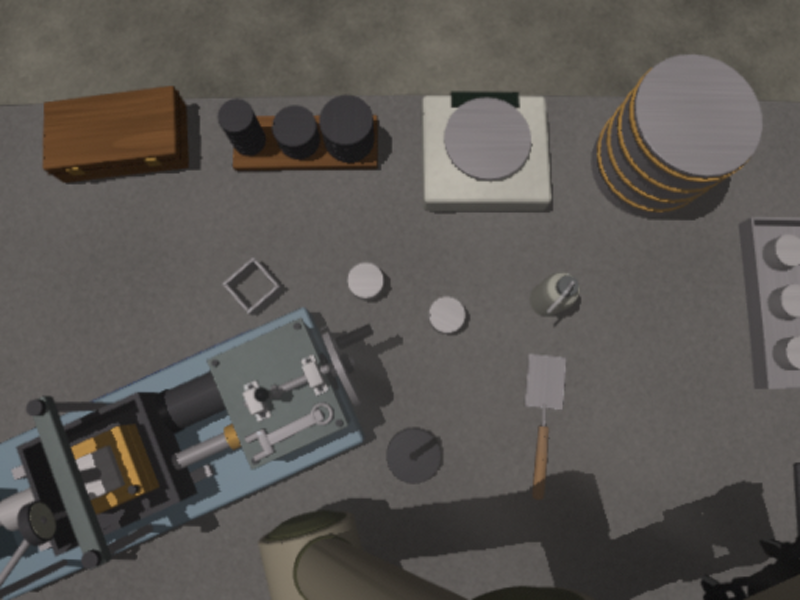

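The scene picture shows the machine at (450–800, 260–480). The top picture shows the disc edge at (340,370), the handle at (355,335), the stud ball at (262,395), and the spanner on the near side. I'll look at enlarged crops next.

Run:
```python
from h import *
a=ld('s0')['image'][:,:,::-1]; b=ld('t0')['image'][:,:,::-1]
# top crop x 125..265, y 190..310 ; scene crop x255..375,y165..255
A=cv2.resize(b[190:310,120:270],None,fx=5,fy=5,interpolation=cv2.INTER_CUBIC)
B=cv2.resize(a[165:255,255:375],None,fx=6.6,fy=6.6,interpolation=cv2.INTER_CUBIC)
cv2.imwrite('pics/tc.png',A);cv2.imwrite('pics/sc.png',B);print(A.shape,B.shape)
```

```text
(600, 750, 3) (594, 792, 3)
```

View pics/tc.png

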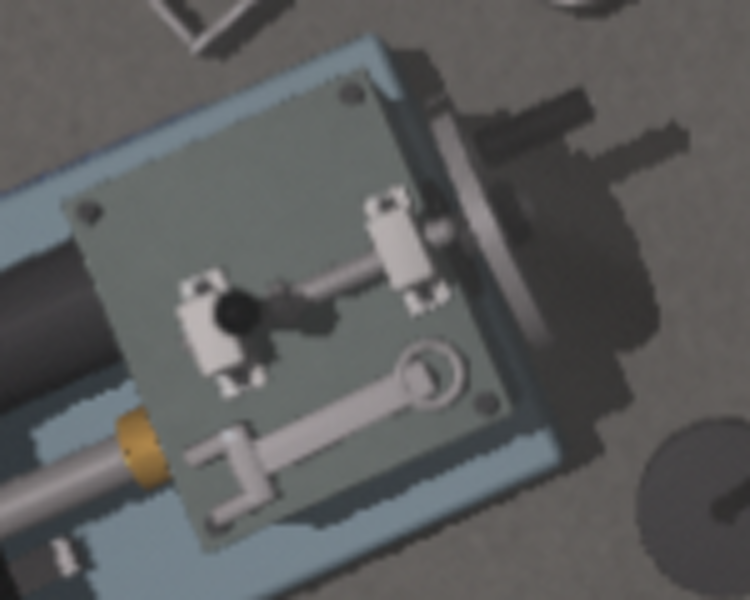

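View pics/sc.png

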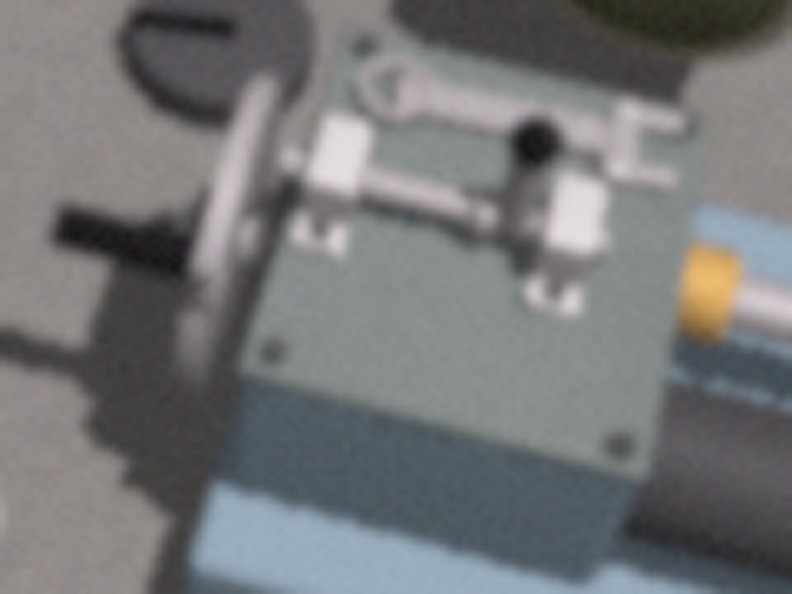

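```bash
cat > fit.py <<'E'
from h import *
from scipy.optimize import least_squares
def T(p,M): # machine->world
    c,s=np.cos(p[2]),np.sin(p[2]); M=np.atleast_2d(np.array(M,float))
    return np.c_[p[0]+c*M[:,0]-s*M[:,1],p[1]+s*M[:,0]+c*M[:,1],M[:,2]]
E
python3 - <<'E'
from fit import *
t=ld('t0');s=ld('s0')
def pts(a,b): return [(86,27,156),(86,179,156),(-86,27,156),(-86,179,156),(120,22,60),(-120,22,60),(0,112-b,220),(0,8-b,171),(36*np.sin(a),-60,115+36*np.cos(a))]
ut=np.array([(370,75),(65,203),(515,410),(208,550),(378,38),(558,455),(237,312),(452,233),(588,105)],float)
us=np.array([(243,370),(640,478),(345,35),(703,110),(np.nan,)*2,(np.nan,)*2,(537,140),(283,157),(62,222)],float)
ut=(ut+.5)/5-.5+[120,190]; us=(us+.5)/6.6-.5+[255,165]
m=~np.isnan(us[:,0])
def res(p):
    W=T(p,np.array(pts(p[3],p[4]*1000))/1000)
    return np.r_[(proj(t,W)-ut).ravel(),(proj(s,W)-us)[m].ravel()]
r=least_squares(res,[.45,.1,.4,.7,.002],loss='soft_l1')
print(r.x); R=res(r.x).reshape(-1,2); print(R.round(2).tolist())
np.save('p.npy',r.x)
# loose things (top pixels 800x600) heights
for n,uv,z in(('tin_a',(366,281),.04),('tin_b',(447,314),.04),('weight',(414,455),.024),('bottle base',(548,300),.03),('knife',(545,400),.01),('cutter',(252,286),.03),('spanner',((120+325/5)*1.5625,(190+430/5)*1.5625),.16)):
    w=atz(t,[np.array(uv)*.64],z)[0]; c,sn=np.cos(r.x[2]),np.sin(r.x[2]); dx,dy=w[:2]-r.x[:2]
    print(n,w.round(3),'machine',round(c*dx+sn*dy,3),round(-sn*dx+c*dy,3))
E
```

```text
[ 0.51488282  0.01636472  0.42408333  0.97421665 -0.00427042]
[[-1.24, -1.87], [-1.42, 0.02], [0.31, 0.93], [-1.0, 1.51], [-0.39, -2.1], [2.06, 1.86], [-2.58, 1.62], [2.7, -2.09], [0.34, -0.24], [-1.64, -0.35], [0.32, 0.01], [-0.86, -1.78], [1.05, 0.7], [1.31, 0.7], [-4.23, -0.45], [-1.76, -0.21]]
tin_a [ 0.659 -0.014  0.04 ] machine 0.118 -0.087
tin_b [ 0.602 -0.149  0.04 ] machine 0.011 -0.186
weight [ 0.371 -0.092  0.024] machine -0.175 -0.04
bottle base [ 0.627 -0.322  0.03 ] machine -0.037 -0.354
knife [ 0.459 -0.315  0.01 ] machine -0.187 -0.279
cutter [0.653 0.18  0.03 ] machine 0.193 0.093
spanner [0.418 0.089 0.16 ] machine -0.058 0.106
```

The nose tip must be at y = 18 mm (94 mm ahead of the stud at 112), so my model was wrong there. I'll refit.

```bash
cat > run.py <<'E'
from fit import *
t=ld('t0');s=ld('s0')
def pts(a,b): return [(86,27,156),(86,179,156),(-86,27,156),(-86,179,156),(120,22,60),(-120,22,60),(0,112-b,220),(0,18-b,171),(36*np.sin(a),-60,115+36*np.cos(a))]
ut=np.array([(370,75),(65,203),(515,410),(208,550),(378,38),(558,455),(237,312),(452,233),(588,105)],float)
us=np.array([(243,370),(640,478),(345,35),(703,110),(np.nan,)*2,(np.nan,)*2,(537,140),(283,157),(62,222)],float)
ut=(ut+.5)/5-.5+[120,190]; us=(us+.5)/6.6-.5+[255,165]
m=~np.isnan(us[:,0])
def res(p):
    W=T(p,np.array(pts(p[3],p[4]*1000))/1000)
    return np.r_[(proj(t,W)-ut).ravel(),(proj(s,W)-us)[m].ravel()]
r=least_squares(res,[.45,.1,.4,.7,.002],loss='soft_l1')
print(r.x); R=res(r.x).reshape(-1,2); print(R.round(2).tolist())
np.save('p.npy',r.x)
# overlay model
p=r.x; a=p[3]; th=np.linspace(0,2*np.pi,40); L=[]
for y in(0,10): L.append([(65*np.sin(q),y,115+65*np.cos(q)) for q in th])
for y in (-60,0): L.append([(36*np.sin(a)+9*np.sin(q),y,115+36*np.cos(a)+9*np.cos(q)) for q in th])
L.append([(86,27,156),(86,179,156),(-86,179,156),(-86,27,156),(86,27,156)])
L.append([(120,22,60),(-120,22,60),(-120,662,60),(120,662,60),(120,22,60)])
for y in(42,132): L.append([(17,y-10,186),(17,y+10,186),(-17,y+10,186),(-17,y-10,186),(17,y-10,186)])
L.append([(56*np.sin(a)+dx*np.cos(a)+dr*np.sin(a),0,115+56*np.cos(a)-dx*np.sin(a)+dr*np.cos(a)) for dx,dr in((8.5,9),(8.5,-10),(-8.5,-10),(-8.5,9))])
out=[]
for d,x0,y0,w,h,f in((t,120,190,150,120,2.6),(s,255,165,150,120,2.6)):
    f*=2; im=cv2.resize(d['image'][y0:y0+h,x0:x0+w,::-1],None,fx=f/2*1.0,fy=f/2,interpolation=cv2.INTER_CUBIC); f/=2
    for l in L:
        q=(proj(d,T(p,np.array(l)/1000))-[x0,y0]+.5)*f
        cv2.polylines(im,[np.round(q*8).astype(np.int32)],False,(0,255,0),1,cv2.LINE_AA,3)
    out.append(im)
cv2.imwrite('pics/ov.png',np.hstack(out))
E
python3 run.py
```

```text
[ 5.14549649e-01  1.62578092e-02  4.22967176e-01  9.87761251e-01
 -7.92976929e-04]
[[-1.16, -1.76], [-1.37, 0.07], [0.31, 1.09], [-1.03, 1.6], [-0.31, -2.0], [2.05, 2.01], [-1.02, 1.03], [0.04, -0.72], [0.37, -0.16], [-1.63, -0.47], [0.31, -0.05], [-0.79, -1.86], [1.11, 0.67], [-0.09, 0.27], [-1.68, 0.09], [-1.75, -0.17]]
```

View pics/ov.png

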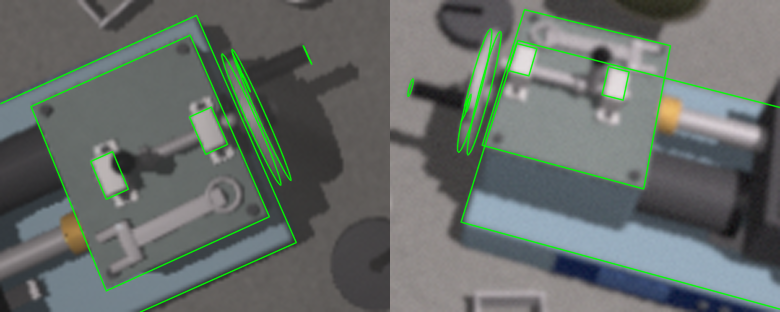

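The overlay fits to about 1–2 px. Machine origin is ≈ (0.515, 0.016), yaw ≈ 0.423, disc ≈ 0.98 rad, bolt ≈ 0. The tool's −y already lies nearly along the machine's +y, so I'll push with the closed fingers' side face (+tool z = −machine x).

```bash
cat > plan.py <<'E'
import sys
from fit import *
from scipy.spatial.transform import Rotation as Ro
p=np.load('p.npy'); s=env.observe(); c,sn=np.cos(p[2]),np.sin(p[2])
mx=np.array([c,sn,0]);my=np.array([-sn,c,0]);dn=np.array([0,0,-1.])
def main(x,y,z,mode):
    R=np.array(s['tool_rot']); P=np.array(s['position'])
    Rt=np.c_[dn,-my,-mx] if mode=='h' else np.c_[dn,mx,-my]
    W=T(p,[[x/1e3,y/1e3,z/1e3]])[0]
    d=P-[p[0],p[1],0]
    print('t',round(s['time_s'],2),'mach pos mm',(np.array([d@mx,d@my,P[2]])*1e3).round(1),'F mach',np.round([np.dot(s['ft_force'],mx),np.dot(s['ft_force'],my),s['ft_force'][2]],1),'w',round(s['grip_width'],4))
    print('shift cm',(R.T@(W-P)*100).round(2),'rot',Ro.from_matrix(R.T@Rt).as_rotvec().round(3),'q',np.round(s['q'],1))
main(*map(float,sys.argv[1:4]),sys.argv[4])
E
python3 plan.py 62 -40 242 h
```

```text
t 0.1 mach pos mm [-452.9 -352.9  241.8] F mach [-0.3  0.5  0.9] w 0.0854
shift cm [ 3.000e-02 -2.911e+01 -5.275e+01] rot [ 0.042 -0.     0.001] q [-75.7  21.8  74.4  -0.   83.9 -12.3]
```

Emit:
{"fn": "carry_out", "kwargs": {
  "motion": [
    [[0, -2, -3.5, 0.042, 0, 0, 0], [0, -4, -7, 0.042, 0, 0, 0], [0, -6, -10.5, 0.042, 0, 0, 0], [0, -8, -14, 0.042, 0, 0, 0], [0, -10, -17.5, 0.042, 0, 0, 0]]
  ],
  "grip_force": 20
}}

```text
time_s: 0.52
position: [0.3587, -0.322, 0.2421]
tool_rot: [[-0.0, 0.41, -0.912], [0.001, -0.912, -0.41], [-1.0, -0.001, 0.0]]
ft_force: [-0.4, -1.0, -0.0]
grip_width: 0.0258
```

Emit:
{"fn": "carry_out", "kwargs": {
  "motion": [
    [[0, -2, -3.5, 0, 0, 0, 0], [0, -4, -7, 0, 0, 0, 0], [0, -6, -10.5, 0, 0, 0, 0], [0, -8, -14, 0, 0, 0, 0], [0, -10, -17.5, 0, 0, 0, 0]]
  ]
}}

```text
time_s: 0.93
position: [0.4774, -0.1588, 0.2422]
tool_rot: [[-0.0, 0.41, -0.912], [0.0, -0.912, -0.41], [-1.0, -0.0, 0.0]]
ft_force: [1.0, -0.4, -0.3]
grip_width: -0.0001
```

```bash
python3 plan.py 62 -40 242 h
```

```text
t 0.93 mach pos mm [-105.7 -144.4  242.2] F mach [ 0.8 -0.8 -0.3] w -0.0001
shift cm [  0.02 -10.45 -16.77] rot [-0.  0.  0.] q [-31.9  17.1  81.6  -0.   81.3  33.9]
```

Emit:
{"fn": "carry_out", "kwargs": {
  "motion": [
    [[0, -2.1, -3.4, 0, 0, 0, 0], [0, -4.2, -6.8, 0, 0, 0, 0], [0, -6.3, -10.2, 0, 0, 0, 0], [0, -8.4, -13.6, 0, 0, 0, 0], [0, -10.4, -16.8, 0, 0, 0, 0]]
  ]
}}

```text
time_s: 1.35
position: [0.588, 0.0052, 0.242]
tool_rot: [[-0.001, 0.411, -0.912], [0.0, -0.912, -0.411], [-1.0, -0.0, 0.001]]
ft_force: [1.2, -1.1, 0.1]
grip_width: 0.0
```

Emit:
{"fn": "carry_out", "kwargs": {
  "motion": [
    [[3, 0, 0, 0, 0, 0, 0], [6, 0, 0, 0, 0, 0, 0], [9, 0, 0, 0, 0, 0, 0], [11, 0, 0, 0, 0, 0, 0], [11, 0, 0, 0, 0, 0, 0]]
  ]
}}

```text
time_s: 1.77
position: [0.5851, 0.0034, 0.1278]
tool_rot: [[-0.009, 0.41, -0.912], [0.002, -0.912, -0.41], [-1.0, -0.005, 0.007]]
ft_force: [0.2, 0.3, -0.1]
grip_width: 0.0002
```

```bash
python3 plan.py 62 -40 132 h
python3 - <<'E'
from h import *
a=shot('scene','s1'); b=shot('top','t1')
A=cv2.resize(b['image'][190:300,140:270,::-1],(390,330),interpolation=cv2.INTER_CUBIC)
B=cv2.resize(a['image'][150:260,240:370,::-1],(390,330),interpolation=cv2.INTER_CUBIC)
cv2.imwrite('pics/c1.png',np.hstack([A,B]))
E
```

```text
t 1.77 mach pos mm [ 59.1 -40.7 127.8] F mach [ 0.3  0.2 -0.1] w 0.0002
shift cm [-0.42 -0.07 -0.29] rot [-0.     0.007  0.005] q [-11.2  31.3  78.2  -0.   70.9  54.5]
```

View pics/c1.png

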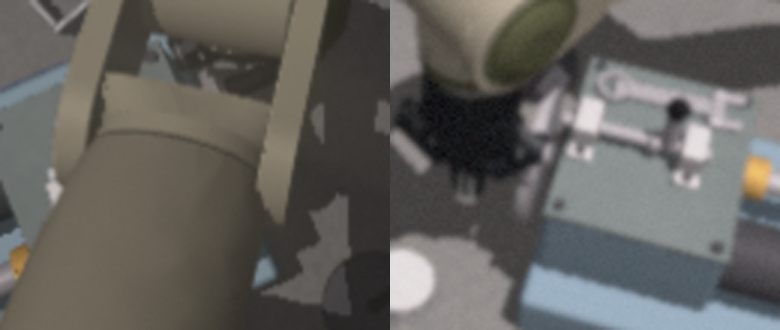

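The fingers are down beside the handle on its +x side: they show at (465,180) in the right half, and the arm hides the handle from above. Next I push slowly.

Emit:
{"fn": "carry_out", "kwargs": {
  "motion": [
    [[0, 0, 0.3, 0, 0, 0, 0], [0, 0, 0.6, 0, 0, 0, 0], [0, 0, 0.8, 0, 0, 0, 0], [0, 0, 1.0, 0, 0, 0, 0], [0, 0, 1.2, 0, 0, 0, 0]]
  ]
}}

```text
time_s: 2.28
position: [0.5769, -0.002, 0.1332]
tool_rot: [[0.003, 0.41, -0.912], [0.0, -0.912, -0.41], [-1.0, 0.001, -0.003]]
ft_force: [8.5, 4.8, 0.8]
grip_width: 0.0002
```

Emit:
{"fn": "carry_out", "kwargs": {
  "motion": [
    [[0, 0, 0.2, 0, 0, 0, 0], [0, 0, 0.4, 0, 0, 0, 0], [0, 0, 0.6, 0, 0, 0, 0], [0, 0, 0.8, 0, 0, 0, 0], [0, 0, 1.0, 0, 0, 0, 0]]
  ]
}}

```text
time_s: 2.7
position: [0.5686, -0.0056, 0.1333]
tool_rot: [[0.005, 0.41, -0.912], [0.001, -0.912, -0.41], [-1.0, 0.001, -0.005]]
ft_force: [6.3, 4.1, 1.6]
grip_width: -0.0003
```

```bash
python3 plan.py 20 -40 132 h
```

```text
t 2.7 mach pos mm [ 40.3 -42.2 133.3] F mach [7.4 1.1 1.6] w -0.0003
shift cm [ 0.12 -0.22  2.03] rot [-0.    -0.005 -0.001] q [-12.5  29.2  81.2   0.1  69.3  53.2]
```

Emit:
{"fn": "carry_out", "kwargs": {
  "motion": [
    [[0, 0, 0.3, 0, 0, 0, 0], [0, 0, 0.6, 0, 0, 0, 0], [0, 0, 0.9, 0, 0, 0, 0], [0, 0, 1.2, 0, 0, 0, 0], [0, 0, 1.5, 0, 0, 0, 0]]
  ]
}}

```text
time_s: 3.12
position: [0.5545, -0.012, 0.1331]
tool_rot: [[0.004, 0.41, -0.912], [0.0, -0.912, -0.41], [-1.0, 0.001, -0.004]]
ft_force: [5.1, 2.9, 0.0]
grip_width: 0.0002
```

Emit:
{"fn": "carry_out", "kwargs": {
  "motion": [
    [[0, 0, 0.1, 0, 0, 0, 0], [0, 0, 0.2, 0, 0, 0, 0], [0, 0, 0.2, 0, 0, 0, 0], [0, 0, 0.2, 0, 0, 0, 0], [0, 0, 0.2, 0, 0, 0, 0]]
  ]
}}

```text
time_s: 3.53
position: [0.5519, -0.0131, 0.1324]
tool_rot: [[0.0, 0.41, -0.912], [-0.0, -0.912, -0.41], [-1.0, 0.0, -0.0]]
ft_force: [4.0, 1.6, 0.1]
grip_width: -0.0001
```

```bash
python3 plan.py 20 -40 132 h
```

```text
t 3.53 mach pos mm [ 22.  -42.1 132.4] F mach [ 4.3 -0.2  0.1] w -0.0001
shift cm [ 0.04 -0.21  0.2 ] rot [-0. -0. -0.] q [-13.6  27.9  83.8   0.   68.2  52.1]
```

Emit:
{"fn": "carry_out", "kwargs": {
  "motion": [
    [[0, 0, -0.6, 0, 0, 0, 0], [-2, 0, -1.5, 0, 0, 0, 0], [-5, 0, -1.5, 0, 0, 0, 0], [-8, 0, -1.5, 0, 0, 0, 0], [-11, 0, -1.5, 0, 0, 0, 0]]
  ]
}}

```text
time_s: 3.95
position: [0.5649, -0.0067, 0.2432]
tool_rot: [[-0.003, 0.41, -0.912], [-0.0, -0.912, -0.41], [-1.0, -0.001, 0.002]]
ft_force: [0.4, 0.3, -0.2]
grip_width: 0.0
```

Emit:
{"fn": "carry_out", "kwargs": {
  "motion": [
    [[0, 4, 0, 0, 0, 0, 0], [0, 8, 0, 0, 0, 0, 0], [0, 12, 0, 0, 0, 0, 0], [0, 16, 0, 0, 0, 0, 0], [0, 20, 0, 0, 0, 0, 0]]
  ]
}}

```text
time_s: 4.37
position: [0.6475, -0.1909, 0.2419]
tool_rot: [[-0.002, 0.41, -0.912], [0.0, -0.912, -0.41], [-1.0, -0.001, 0.002]]
ft_force: [0.8, 1.5, 0.8]
grip_width: -0.0002
```

```bash
python3 plan.py 0 150 242 s
python3 - <<'E'
from h import *
a=shot('scene','s2'); b=shot('top','t2')
A=cv2.resize(b['image'][195:265,180:250,::-1],(390,390),interpolation=cv2.INTER_CUBIC)
B=cv2.resize(a['image'][165:235,255:325,::-1],(390,390),interpolation=cv2.INTER_CUBIC)
cv2.imwrite('pics/c2.png',np.hstack([A,B]))
E
```

```text
t 4.37 mach pos mm [  36.2 -243.5  241.9] F mach [1.3 1.1 0.8] w -0.0002
shift cm [  0.04 -39.35   3.63] rot [-1.571  0.     0.002] q [-26.4  35.1  51.4  -0.   93.7  39.3]
```

View pics/c2.png

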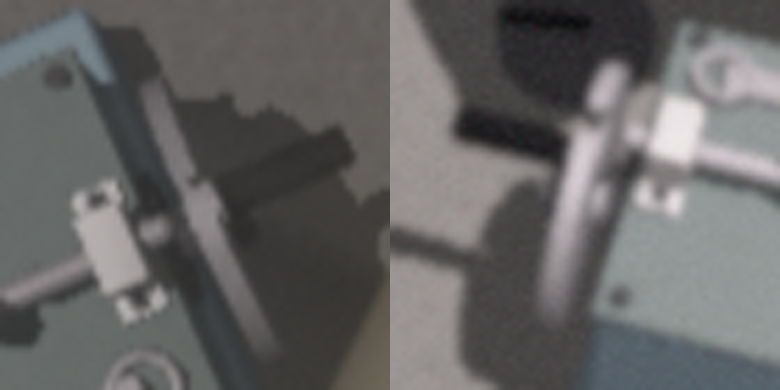

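Run:
```python
from fit import *
p=np.load('p.npy'); out=[]
for n,x0,y0,w in(('t2',185,200,64),('s2',260,165,64)):
    d=ld(n); f=6.1
    im=cv2.resize(d['image'][y0:y0+w,x0:x0+w,::-1],None,fx=f,fy=f,interpolation=cv2.INTER_CUBIC)
    im=(255*(im/255.)**.55).astype(np.uint8)
    def line(M,col):
        q=(proj(d,T(p,np.array(M)/1000))-[x0,y0]+.5)*f
        cv2.polylines(im,[np.round(q*8).astype(np.int32)],False,col,1,cv2.LINE_AA,3); return q.round(0).tolist()
    print(n,'bolt',line([(0,100,171),(0,18,171)],(0,255,255)))
    line([(17,32,186),(17,52,186),(-17,52,186),(-17,32,186),(17,32,186)],(0,255,255))
    for a,c in((-.1,(255,0,0)),(.05,(0,255,0)),(.2,(0,0,255))):
        S,C=np.sin(a),np.cos(a)
        print(a,line([(36*S,0,115+36*C),(36*S,-60,115+36*C)],c), 'slot',line([(56*S+ex*C+dr*S,0,115+56*C-ex*S+dr*C) for ex,dr in((8.5,9),(8.5,-10),(-8.5,-10),(-8.5,9))],c))
    out.append(im)
cv2.imwrite('pics/c3.png',np.hstack(out))
```

```text
t2 bolt [[-50.0, 312.0], [158.0, 219.0]]
-0.1 [[212.0, 210.0], [359.0, 143.0]] slot [[199.0, 191.0], [201.0, 190.0], [220.0, 232.0], [218.0, 235.0]]
0.05 [[206.0, 197.0], [353.0, 130.0]] slot [[188.0, 167.0], [194.0, 173.0], [212.0, 215.0], [207.0, 210.0]]
0.2 [[200.0, 184.0], [347.0, 117.0]] slot [[178.0, 143.0], [187.0, 157.0], [205.0, 198.0], [196.0, 185.0]]
s2 bolt [[414.0, 196.0], [219.0, 146.0]]
-0.1 [[176.0, 157.0], [41.0, 122.0]] slot [[178.0, 125.0], [173.0, 155.0], [183.0, 127.0], [188.0, 96.0]]
0.05 [[173.0, 166.0], [37.0, 131.0]] slot [[172.0, 144.0], [169.0, 170.0], [179.0, 137.0], [182.0, 112.0]]
0.2 [[169.0, 177.0], [33.0, 142.0]] slot [[165.0, 166.0], [164.0, 185.0], [175.0, 150.0], [176.0, 130.0]]
```

View pics/c3.png

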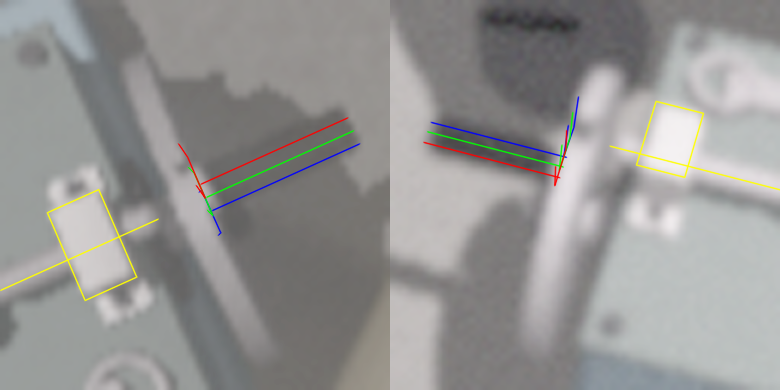

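Run:
```python
from fit import *
p=np.load('p.npy'); X=np.arange(-24,25,2.)
for n in('t2','s2'):
    d=ld(n); g=cv2.cvtColor(d['image'],cv2.COLOR_RGB2GRAY).astype(np.float32)
    def prof(ys,z,nm):
        acc=0
        for y in ys:
            q=proj(d,T(p,np.c_[X,X*0+y,X*0+z]/1000)).astype(np.float32)
            acc=acc+cv2.remap(g,q[None,:,0],q[None,:,1],cv2.INTER_CUBIC)[0]
        print(n,nm,np.round(acc/len(ys)).astype(int).tolist())
    prof(range(-54,-25,4),151,'handle')
    prof(range(58,92,4),171,'bolt')
    prof(range(36,49,4),186,'block')
    prof([2,5,8],178,'disc rim')
    prof([2,5,8],172,'disc rim')
```

```text
t2 handle [61, 62, 64, 64, 65, 66, 66, 66, 65, 60, 53, 50, 51, 52, 52, 51, 50, 50, 56, 66, 70, 72, 72, 73, 75]
t2 bolt [106, 105, 102, 96, 91, 88, 88, 83, 70, 65, 80, 102, 125, 134, 124, 110, 104, 105, 106, 106, 106, 106, 106, 106, 105]
t2 block [129, 119, 109, 93, 110, 150, 167, 168, 168, 168, 170, 171, 170, 171, 172, 172, 172, 173, 174, 174, 161, 133, 122, 131, 139]
t2 disc rim [111, 116, 116, 118, 122, 123, 130, 132, 132, 137, 139, 139, 140, 138, 136, 132, 124, 108, 98, 103, 118, 118, 118, 118, 114]
t2 disc rim [112, 115, 117, 116, 121, 123, 128, 133, 132, 136, 140, 139, 140, 140, 137, 135, 129, 114, 100, 99, 114, 120, 118, 119, 117]
s2 handle [64, 66, 68, 69, 68, 68, 66, 59, 52, 44, 37, 34, 33, 32, 31, 31, 41, 60, 86, 111, 130, 141, 147, 149, 149]
s2 bolt [149, 150, 151, 150, 150, 151, 153, 157, 167, 181, 194, 199, 193, 177, 153, 125, 102, 92, 98, 115, 132, 144, 149, 151, 151]
s2 block [139, 139, 148, 166, 188, 208, 219, 223, 224, 224, 225, 226, 226, 226, 226, 226, 227, 227, 227, 221, 206, 182, 154, 133, 122]
s2 disc rim [153, 156, 161, 164, 168, 170, 169, 167, 156, 142, 122, 104, 97, 104, 120, 140, 159, 174, 185, 190, 190, 190, 190, 190, 190]
s2 disc rim [165, 169, 173, 176, 174, 168, 156, 140, 122, 105, 100, 108, 125, 145, 164, 178, 189, 193, 195, 194, 193, 194, 195, 194, 190]
```

Handle offset from the bolt line measures +2.8 mm from the top view and +1 mm from the scene view. That puts the disc at about 0.03–0.08 rad. I'll retrace and push about 2 mm further.

Emit:
{"fn": "carry_out", "kwargs": {
  "motion": [
    [[0, -4, 0, 0, 0, 0, 0], [0, -8, 0, 0, 0, 0, 0], [0, -12, 0, 0, 0, 0, 0], [0, -16, 0, 0, 0, 0, 0], [0, -20, 0, 0, 0, 0, 0]]
  ]
}}

```text
time_s: 4.88
position: [0.5637, -0.005, 0.242]
tool_rot: [[-0.002, 0.41, -0.912], [0.0, -0.912, -0.41], [-1.0, -0.001, 0.002]]
ft_force: [1.5, -0.2, 0.7]
grip_width: 0.0004
```

Emit:
{"fn": "carry_out", "kwargs": {
  "motion": [
    [[3, 0, 0, 0, 0, 0, 0], [6, 0, 0, 0, 0, 0, 0], [9, 0, 0, 0, 0, 0, 0], [11, 0, 0, 0, 0, 0, 0], [11, 0, 0, 0, 0, 0, 0]]
  ]
}}

```text
time_s: 5.3
position: [0.5629, -0.006, 0.1282]
tool_rot: [[-0.009, 0.411, -0.912], [0.002, -0.912, -0.411], [-1.0, -0.005, 0.008]]
ft_force: [0.4, 0.2, -1.3]
grip_width: 0.0001
```

Emit:
{"fn": "carry_out", "kwargs": {
  "motion": [
    [[0, 0, 0.4, 0, 0, 0, 0], [0, 0, 0.8, 0, 0, 0, 0], [0, 0, 1.1, 0, 0, 0, 0], [0, 0, 1.3, 0, 0, 0, 0], [0, 0, 1.5, 0, 0, 0, 0]]
  ]
}}

```text
time_s: 5.72
position: [0.5518, -0.0132, 0.1334]
tool_rot: [[0.002, 0.41, -0.912], [-0.0, -0.912, -0.41], [-1.0, 0.001, -0.002]]
ft_force: [5.6, 3.5, 0.9]
grip_width: 0.0001
```

Emit:
{"fn": "carry_out", "kwargs": {
  "motion": [
    [[0, 0, 0.1, 0, 0, 0, 0], [0, 0, 0.2, 0, 0, 0, 0], [0, 0, 0.2, 0, 0, 0, 0], [0, 0, 0.2, 0, 0, 0, 0]]
  ]
}}

```text
time_s: 6.05
position: [0.5502, -0.0139, 0.1325]
tool_rot: [[0.001, 0.41, -0.912], [-0.0, -0.912, -0.41], [-1.0, 0.001, -0.001]]
ft_force: [4.0, 1.5, -0.3]
grip_width: 0.0001
```

```bash
python3 plan.py 20 -40 132 h
```

```text
t 6.05 mach pos mm [ 20.2 -42.1 132.5] F mach [ 4.3 -0.3 -0.3] w 0.0001
shift cm [ 0.05 -0.21  0.02] rot [-0.    -0.001 -0.001] q [-13.8  27.8  84.1   0.   68.1  52. ]
```

Emit:
{"fn": "carry_out", "kwargs": {
  "motion": [
    [[0, 0, -0.6, 0, 0, 0, 0], [-3, 0, -1.5, 0, 0, 0, 0], [-7, 0, -1.5, 0, 0, 0, 0], [-11, 0, -1.5, 0, 0, 0, 0], [-15, 0, -1.5, 0, 0, 0, 0]]
  ]
}}

```text
time_s: 6.47
position: [0.563, -0.0074, 0.2837]
tool_rot: [[-0.003, 0.41, -0.912], [0.0, -0.912, -0.41], [-1.0, -0.001, 0.002]]
ft_force: [0.6, -0.9, 0.2]
grip_width: -0.0002
```

Emit:
{"fn": "carry_out", "kwargs": {
  "motion": [
    [[-1, -3.8, 0.7, -0.12, 0, 0, 0], [-1, -7.6, 1.4, -0.24, 0, 0, 0], [-1, -11.4, 2.1, -0.36, 0, 0, 0], [-1, -15.2, 2.8, -0.48, 0, 0, 0], [-1, -19, 3.4, -0.6, 0, 0, 0]]
  ]
}}

```text
time_s: 6.88
position: [0.4529, 0.1527, 0.2921]
tool_rot: [[-0.002, 0.856, -0.516], [-0.001, -0.516, -0.856], [-1.0, -0.001, 0.001]]
ft_force: [-0.3, 0.1, 0.4]
grip_width: -0.0001
```

Emit:
{"fn": "carry_out", "kwargs": {
  "motion": [
    [[0, 0, 0, -0.12, 0, 0, 0], [0, 0, 0, -0.24, 0, 0, 0], [0, 0, 0, -0.36, 0, 0, 0], [0, 0, 0, -0.48, 0, 0, 0], [0, 0, 0, -0.6, 0, 0, 0]]
  ]
}}

```text
time_s: 7.3
position: [0.4542, 0.1517, 0.292]
tool_rot: [[-0.002, 0.998, 0.058], [-0.001, 0.058, -0.998], [-1.0, -0.002, 0.001]]
ft_force: [0.4, 0.1, -0.2]
grip_width: -0.0001
```

Emit:
{"fn": "carry_out", "kwargs": {
  "motion": [
    [[0, 0, 0, -0.12, 0, 0, 0], [0, 0, 0, -0.24, 0, 0, 0], [0, 0, 0, -0.36, 0, 0, 0], [0, 0, 0, -0.37, 0, 0, 0]]
  ]
}}

```text
time_s: 7.63
position: [0.4543, 0.1516, 0.292]
tool_rot: [[-0.002, 0.91, 0.414], [-0.001, 0.414, -0.91], [-1.0, -0.002, -0.0]]
ft_force: [0.1, 0.7, -0.2]
grip_width: 0.0004
```

```bash
python3 plan.py 1 148 214 s
python3 - <<'E'
from h import *
a=shot('scene','s3')
B=cv2.resize(a['image'][130:250,240:390,::-1],(750,600),interpolation=cv2.INTER_CUBIC)
cv2.imwrite('pics/c4.png',B)
E
```

```text
t 7.63 mach pos mm [  0.6 148.2 292. ] F mach [ 0.3  0.6 -0.2] w 0.0004
shift cm [7.8  0.05 0.02] rot [ 0.003 -0.     0.002] q [  4.3  12.7  79.4  -0.   88.  -20.2]
```

View pics/c4.png

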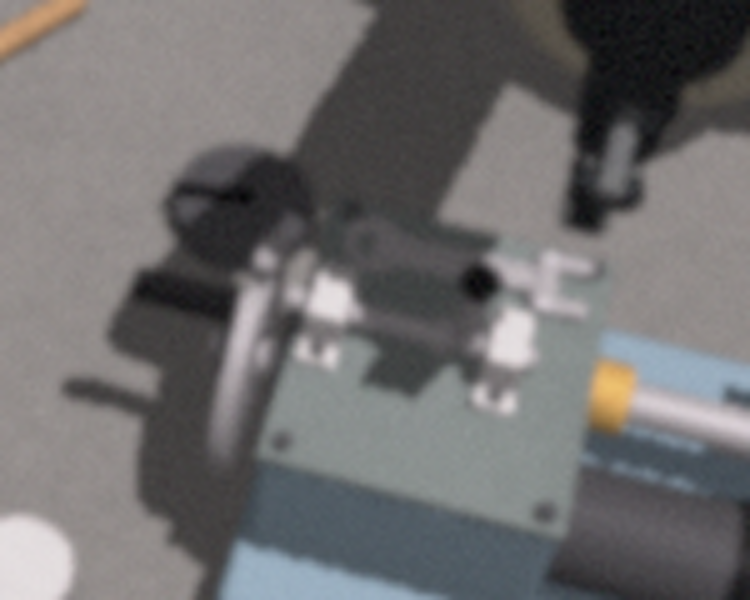

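The slot at about (280,265) now faces the bolt nose, the ball is at (478,283), and the fingertips hang at (590,220), high and behind the stud. Next I go down behind it.

Emit:
{"fn": "carry_out", "kwargs": {
  "motion": [
    [[2.5, 0, 0, 0, 0, 0, 0], [5, 0, 0, 0, 0, 0, 0], [7, 0, 0, 0, 0, 0, 0], [7.8, 0, 0, 0, 0, 0, 0], [7.8, 0, 0, 0, 0, 0, 0]]
  ]
}}

```text
time_s: 8.1
position: [0.4539, 0.1516, 0.2129]
tool_rot: [[-0.004, 0.913, 0.407], [-0.0, 0.407, -0.913], [-1.0, -0.004, -0.001]]
ft_force: [0.2, 0.4, 0.8]
grip_width: -0.0
```

Emit:
{"fn": "carry_out", "kwargs": {
  "motion": [
    [[0, 0, 0.4, 0, 0, 0, 0], [0, 0, 0.8, 0, 0, 0, 0], [0, 0, 1.1, 0, 0, 0, 0], [0, 0, 1.4, 0, 0, 0, 0], [0, 0, 1.7, 0, 0, 0, 0]]
  ]
}}

```text
time_s: 8.52
position: [0.4618, 0.1361, 0.215]
tool_rot: [[0.001, 0.912, 0.409], [0.001, 0.409, -0.912], [-1.0, 0.001, -0.0]]
ft_force: [-0.2, 2.9, 1.3]
grip_width: -0.0
```

```bash
python3 plan.py 1 88 214 s
```

```text
t 8.52 mach pos mm [  1.1 130.9 215. ] F mach [1.  2.8 1.3] w -0.0
shift cm [ 0.1  -0.01  4.29] rot [-0.001 -0.    -0.001] q [  2.3  16.3  87.6   0.1  76.1 -21.9]
```

Emit:
{"fn": "carry_out", "kwargs": {
  "motion": [
    [[0, 0, 0.25, 0, 0, 0, 0], [0, 0, 0.5, 0, 0, 0, 0], [0, 0, 0.75, 0, 0, 0, 0], [0, 0, 1.0, 0, 0, 0, 0], [0, 0, 1.2, 0, 0, 0, 0]]
  ]
}}

```text
time_s: 8.93
position: [0.4665, 0.125, 0.2144]
tool_rot: [[0.0, 0.912, 0.41], [0.0, 0.41, -0.912], [-1.0, 0.0, -0.0]]
ft_force: [-0.7, 2.3, 1.8]
grip_width: 0.0
```

Emit:
{"fn": "carry_out", "kwargs": {
  "motion": [
    [[0, 0, 0.2, 0, 0, 0, 0], [0, 0, 0.4, 0, 0, 0, 0], [0, 0, 0.6, 0, 0, 0, 0], [0, 0, 0.8, 0, 0, 0, 0]]
  ]
}}

```text
time_s: 9.27
position: [0.4698, 0.1177, 0.2143]
tool_rot: [[-0.0, 0.912, 0.41], [0.0, 0.41, -0.912], [-1.0, -0.0, -0.0]]
ft_force: [-1.6, 3.4, 3.0]
grip_width: 0.0001
```

```bash
python3 plan.py 1 88 214 s
```

```text
t 9.27 mach pos mm [  0.8 110.9 214.3] F mach [-0.   3.8  3. ] w 0.0001
shift cm [0.03 0.02 2.29] rot [-0.001 -0.     0.   ] q [  0.   16.6  87.2   0.   76.2 -24.2]
```

The bolt has travelled about 21 mm at only 3–4 N, so it is already passing through the slot.

Emit:
{"fn": "carry_out", "kwargs": {
  "motion": [
    [[0, 0, 0.25, 0, 0, 0, 0], [0, 0, 0.5, 0, 0, 0, 0], [0, 0, 0.75, 0, 0, 0, 0], [0, 0, 1.0, 0, 0, 0, 0], [0, 0, 1.2, 0, 0, 0, 0]]
  ]
}}

```text
time_s: 9.68
position: [0.4747, 0.1066, 0.2143]
tool_rot: [[-0.0, 0.912, 0.409], [-0.0, 0.409, -0.912], [-1.0, -0.0, -0.0]]
ft_force: [-0.2, 3.8, 1.8]
grip_width: -0.0003
```

Emit:
{"fn": "carry_out", "kwargs": {
  "motion": [
    [[0, 0, 0.15, 0, 0, 0, 0], [0, 0, 0.3, 0, 0, 0, 0], [0, 0, 0.45, 0, 0, 0, 0], [0, 0, 0.6, 0, 0, 0, 0], [0, 0, 0.7, 0, 0, 0, 0]]
  ]
}}

```text
time_s: 10.1
position: [0.4775, 0.1004, 0.2143]
tool_rot: [[-0.0, 0.912, 0.41], [-0.0, 0.41, -0.912], [-1.0, -0.0, -0.0]]
ft_force: [-0.8, 1.5, 2.8]
grip_width: 0.0
```

```bash
python3 plan.py 1 88 214 s
```

```text
t 10.1 mach pos mm [  0.8  91.9 214.3] F mach [-0.1  1.7  2.8] w 0.0
shift cm [0.03 0.02 0.39] rot [-0.001 -0.     0.   ] q [ -2.1  17.   86.7  -0.   76.3 -26.2]
```

Now 1 mm steps until the force shows the hard stop.

Emit:
{"fn": "carry_out", "kwargs": {
  "motion": [
    [[0, 0, 0.1, 0, 0, 0, 0], [0, 0, 0.2, 0, 0, 0, 0], [0, 0, 0.2, 0, 0, 0, 0]]
  ]
}}

```text
time_s: 10.35
position: [0.4783, 0.0986, 0.2143]
tool_rot: [[-0.0, 0.912, 0.41], [0.0, 0.41, -0.912], [-1.0, -0.0, -0.0]]
ft_force: [-1.3, 2.7, 2.7]
grip_width: -0.0002
```

Emit:
{"fn": "carry_out", "kwargs": {
  "motion": [
    [[0, 0, 0.1, 0, 0, 0, 0], [0, 0, 0.1, 0, 0, 0, 0], [0, 0, 0.1, 0, 0, 0, 0]]
  ]
}}

```text
time_s: 10.6
position: [0.4784, 0.0984, 0.2143]
tool_rot: [[-0.001, 0.912, 0.41], [0.001, 0.41, -0.912], [-1.0, -0.0, -0.002]]
ft_force: [-2.0, 6.8, 3.3]
grip_width: -0.0001
```

Emit:
{"fn": "carry_out", "kwargs": {
  "motion": [
    [[0, 0, 0.1, 0, 0, 0, 0], [0, 0, 0.1, 0, 0, 0, 0], [0, 0, 0.1, 0, 0, 0, 0]]
  ]
}}

```text
time_s: 10.85
position: [0.4784, 0.0983, 0.2143]
tool_rot: [[-0.001, 0.912, 0.41], [0.003, 0.41, -0.912], [-1.0, 0.0, -0.003]]
ft_force: [-2.4, 9.5, 3.4]
grip_width: 0.0
```

Emit:
{"fn": "carry_out", "kwargs": {
  "motion": [
    [[0, 0, 0.1, 0, 0, 0, 0], [0, 0, 0.1, 0, 0, 0, 0], [0, 0, 0.1, 0, 0, 0, 0]]
  ]
}}

```text
time_s: 11.1
position: [0.4785, 0.0981, 0.2144]
tool_rot: [[-0.002, 0.912, 0.41], [0.005, 0.41, -0.912], [-1.0, 0.0, -0.005]]
ft_force: [-5.9, 14.8, 5.2]
grip_width: 0.0001
```

```bash
python3 plan.py 1 88 214 s
```

```text
t 11.1 mach pos mm [  0.7  89.5 214.4] F mach [ 0.7 16.   5.2] w 0.0001
shift cm [0.04 0.03 0.15] rot [ 0.    -0.005 -0.   ] q [ -2.5  17.1  86.5   0.3  76.5 -26.8]
```

Hard stop: force rose to 16 N over 3 mm of command with only about 0.4 mm of motion. I'll back off, go up, and clear the view.

Emit:
{"fn": "carry_out", "kwargs": {
  "motion": [
    [[0, 0, -0.8, 0, 0, 0, 0], [0, 0, -2, 0, 0, 0, 0], [-3, 0, -2, 0, 0, 0, 0], [-6, 0, -2, 0, 0, 0, 0], [-9, 0, -2, 0, 0, 0, 0]]
  ]
}}

```text
time_s: 11.52
position: [0.4708, 0.1145, 0.3053]
tool_rot: [[-0.001, 0.912, 0.41], [-0.001, 0.41, -0.912], [-1.0, -0.001, 0.0]]
ft_force: [0.9, -1.0, 0.3]
grip_width: 0.0001
```

Emit:
{"fn": "carry_out", "kwargs": {
  "motion": [
    [[0, -2, 3, 0, 0, 0, 0], [0, -4, 6, 0, 0, 0, 0], [0, -6, 9, 0, 0, 0, 0], [0, -8, 12, 0, 0, 0, 0], [0, -10, 15, 0, 0, 0, 0]]
  ]
}}

```text
time_s: 11.93
position: [0.4408, -0.0649, 0.3043]
tool_rot: [[-0.0, 0.912, 0.41], [-0.001, 0.41, -0.912], [-1.0, -0.0, 0.001]]
ft_force: [0.8, 0.4, 0.4]
grip_width: 0.0001
```

Emit:
{"fn": "carry_out", "kwargs": {
  "motion": [
    [[0, 0, 4, 0, 0, 0, 0], [0, 0, 8, 0, 0, 0, 0], [0, 0, 12, 0, 0, 0, 0], [0, 0, 16, 0, 0, 0, 0], [0, 0, 20, 0, 0, 0, 0]]
  ]
}}

```text
time_s: 12.35
position: [0.5239, -0.2478, 0.3041]
tool_rot: [[-0.001, 0.913, 0.409], [-0.001, 0.409, -0.913], [-1.0, -0.001, 0.0]]
ft_force: [-0.0, 0.8, 1.2]
grip_width: 0.0002
```

```bash
python3 plan.py 1 88 214 s
python3 - <<'E'
from h import *
a=shot('scene','s4'); b=shot('top','t4')
A=cv2.resize(b['image'][170:300,130:265,::-1],(405,390),interpolation=cv2.INTER_CUBIC)
B=cv2.resize(a['image'][150:250,255:355,::-1],(390,390),interpolation=cv2.INTER_CUBIC)
cv2.imwrite('pics/c5.png',np.hstack([A,B]))
E
```

```text
t 12.35 mach pos mm [ -99.9 -244.6  304.1] F mach [0.3 0.8 1.2] w 0.0002
shift cm [  8.99  10.04 -33.28] rot [-0.002  0.     0.001] q [-37.   23.   62.4  -0.1  94.7 -61.1]
```

View pics/c5.png

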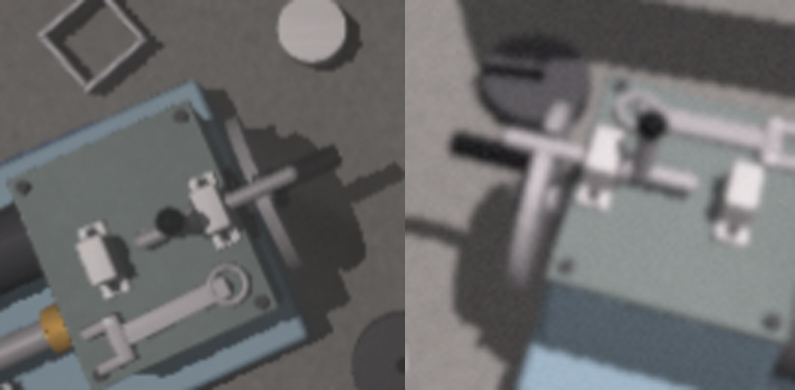

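The bolt stands out through the slot beyond the disc, with its nose at (296,172) left, above the handle. The stud is up against the front block and the spanner is unmoved. One numeric check, then I hand in.

Run:
```python
from fit import *
p=np.load('p.npy')
b=ld('t4');a=ld('s4');t0=ld('t0')
toM=lambda w:[round(1e3*float(v),1) for v in((w[:2]-p[:2])@[np.cos(p[2]),np.sin(p[2])],(w[:2]-p[:2])@[-np.sin(p[2]),np.cos(p[2])])]
f=lambda d,x,y,fx,x0,y0,z: toM(atz(d,[((x+.5)/fx-.5+x0,(y+.5)/fx-.5+y0)],z)[0])
print('nose top',f(b,297,171,3,130,170,.171),'ball top',f(b,170,221,3,130,170,.220))
print('nose scene',f(a,505-405,133,3.9,255,150,.171),'ball scene',f(a,652-405,126,3.9,255,150,.220),'want y -27, 67; ball at start',f(t0,237,312,5,120,190,.22))
df=np.abs(b['image'].astype(int)-t0['image']).max(2)>60
for n,(x,y) in dict(tin_a=(366,281),tin_b=(447,314),weight=(414,455),bottle=(555,297),cutter=(252,286)).items():
    x,y=int(x*.64),int(y*.64); print(n,int(df[y-22:y+22,x-22:x+22].sum()))
s=env.observe(); print(s['ft_force'],s['position'])
env.close_job()
```

```text
nose top [0.8, -26.6] ball top [1.0, 66.3]
nose scene [-2.3, -22.5] ball scene [1.1, 69.5] want y -27, 67; ball at start [1.1, 110.0]
tin_a 0
tin_b 0
weight 0
bottle 203
cutter 0
[-1.14936971  0.40595837 -0.46371097] [ 0.52449628 -0.25047931  0.30202578]
the job is handed in; nothing more can be done
```

The hand drive is locked and the job is handed in. I pushed the crank handle round from about 0.98 rad to upright with closed fingers, then pushed the bolt by its stud through the slot to its hard stop. I finished with the arm raised well clear, after about 12.4 s of the 42 s allowed.

- **Forces:** The readings I took were under 10 N on the handle and at most 16 N on the bolt, against the 35 N limit. At the stop the force rose to 16 N while the fingers moved only about 0.4 mm over 3 mm of command.
- **Bolt home:** From the top camera the nose is at y = −26.6 mm (home is −27) and the stud ball at 66.3 mm (home is 67). The scene camera reads less far home, −22.5 and 69.5 mm. I put that down to its slanted view and blur, and trusted the top view and the hard stop.
- **Disc:** I did not measure its angle again after the second push. The last picture shows the bolt standing through the slot with the handle in line beneath it, and the play in the slot holds the disc to about ±0.045 rad.
- **Loose things:** Both tins, the weight and the cutter show no change between the first and last pictures, and the spanner looks unmoved. The image patch around the wash bottle did change. I took this to be the arm or its shadow, because the fingertips stayed above its height and the wrist force showed no contact there. I did not check the palette knife separately, but the arm never came near the table there.

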